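# Feed out a bottle stopper and hold it over the open bottle for gas flushing

## Robot

A 7-joint arm with a two-finger parallel gripper is mounted at the origin on a cart in front of the work surface, level with it; the furniture and walls round the work are solid. World frame = base frame: x ahead of the robot, y to its left, z up, the work surface at z = 0. Lengths are in m, angles in rad, forces in N, time in s.
With the tool pointing down it reaches from about 0.4 to 0.9 m from the base axis. Payload 5.6 kg.
Tool frame: the origin (TCP) lies midway between the tips of the shut fingers; the grasp point (between the pads) lies 19 mm behind it; z points along the fingers, y is the line along which they close (so a half turn about z gives the same grasp; the last joint's range is limited). The gripper opens to 92 mm and grips with 3 to 60 N. Pads are 20 mm wide; open, the fingers measure 128 mm over their backs; the gripper's body (75 mm by 189 mm) begins 69 mm behind the grasp point.
Start: joints at [-1.154, 0.468, -0.012, 1.603, 0.006, 1.071, -0.056], TCP at [0.288, 0.582, 0.215] pointing down, gripper open.
Joint ranges: [-2.53, 2.53], [-0.31, 2.02], [-1.57, 1.55], [0.28, 2.44], [-1.29, 4.43], [0.15, 1.84], [-2.92, 2.92]. Speed limits (rad/s): [2.57, 2.57, 3.14, 3.14, 3.14, 3.14, 3.14].

## Interface

Orientations are given as a 3x3 rotation matrix whose columns are the frame's x, y, z axes.
In Python, from station import env, effector, solver, viewer, workorder, search_frame, tip_of gives the robot as it stands. Calls block until the motion is done:
- env.reach(position, orientation): joint-space move of the TCP to a pose.
- env.movel(position, frame=None, rate=0.15): straight line of the TCP; frame=None keeps the orientation; rate is the mean speed in m/s.
- env.goto_joints(angles): joint-space move.
- effector.release() and effector.grasp(squeeze=None): open the fingers fully, or close them until they stop; squeeze is the grip in N (None keeps the last).
- env.pause(seconds).
- solver.inverse_kinematics(position, orientation): joint angles nearest the present ones, or None.
- env.sense(): the state.
- viewer.read_camera(name): name is "scene" or "top"; returns (picture, depth): 384x512x3 uint8, red, green, blue; 384x512 float32, m along the optical axis (not along the pixel's ray), 0 where there is no reading.
- viewer.camera_info(name): a dict with "intrinsics" (3x3 intrinsics, pixels), "dist_coeffs" ([k1, k2, p1, p2, k3] as OpenCV has them; the pictures are not rectified), "eye" and "rotation" of the camera in the world. Camera axes: x right, y up, looking along -z (the intrinsics and any distortion apply to the point x, -y, -z); pixel columns grow to the right and rows downward; lengths in m; the calibration is good to about 2 mm. A picture is of the moment at which its call begins. camera_info takes no time and is no camera call.
A pose or a line that the arm cannot do raises env.PlanningError and nothing moves.
- workorder.finish_job(): hands the job in; it is judged then, once.
Trained networks look in the newest picture that a camera, given by its name, has taken for a name from the list of things; names that differ only in an ending like _2 or _b are one class to them, and where a whole thing is asked for, a point or a joint stands for the part that bears it (a point fixed in the world has none). Each returns a list of dicts, best first, with "score" (0 to 1); they miss things now and then, are a little off and sometimes report something else, mostly with a low value. They report only what shows in the picture. A call takes as long as a camera call. They do not tell look-alikes from the thing itself.
- search_frame(camera, name): "at" ([x, y, z] in m, in world coordinates, good to about 4 mm: the middle of the surface that is visible of it).
- tip_of(camera, name): "at" ([x, y, z] in m, in world coordinates, good to about 4 mm: a listed point, or the origin of a listed thing).
The state is a dict: "t": time; "joint_positions": joint angles; "joint_velocities": joint speeds; "tau": joint torques, N m; "ee_pos": TCP position; "tcp_rot": TCP orientation; "wrist_force": force on the tool from outside, world axes, zero at the start; "moment": the same for the moment, N m; "gripper_width": finger opening in m; "grasp_force": force on a finger pad.
Only numpy, scipy, OpenCV 4.12 (cv2) and the standard library are available. Lean on these libraries where they do the work, as an engineer would, in place of code of your own. Each camera call takes 0.05 s, during which the arm holds its last target. There are 200 camera calls.

## Task

Pull the knob of the spring-return stopper feeder straight out to its stop, so that one T-stopper is brought to the pick-up end, and let the slide run back home. Pick up that stopper, carry it clear over the closed bottles and hold it upright and centred over the mouth of the one bottle in the tray that is still open, with about a centimetre of air between them, so that the neck can be flushed with gas before the stopper goes in. Do not touch or shift any bottle, and finish while still holding the stopper there: do not put it in or let it go.

Things in the scene. Friction and masses are not known exactly. Their poses are not given: they have to be found in the camera images.
- feeder: Fixed stopper feeder: base plate 218 x 80 x 6 mm, clear magazine tube (41 mm thick, 131 high, stoppers stacked in it) over a narrow rail channel. Origin on the table under the tube; -x points along the channel to pick-up end and knob, roughly to the robot; +x to the grey spring housing (64 high); z up. Channel: rails' top 42 mm high, 26 wide outside, ends at x = -96; clear beside it above 9 mm.
- feeder_slide (a joint): The feeder's slide, m: 0 = home, 0.076 = knob pulled out to its stop, along the feeder's -x. Its spring pulls back with 3 N at home, 7 N at the stop (damping 20 N s/m); let go, it runs home by itself in about half a second. Its pusher brings the lowest stopper from under the tube to the pick-up end and leaves it there; the next stopper drops into its place.
- knob (a point): Middle of the slide's upright black knob (26 mm thick, vertical axis, 32 to 60 mm above the table; this point at 46 mm) at the front end of the draw bar; it moves with the slide. Home: 135 mm along the feeder's -x from the tube's axis. The draw bar below it is 10 mm wide, its top 16 mm above the table.
- nest (a point): Pick-up end of the rails, fixed, 75 mm along the feeder's -x from the tube's axis: where the lower end of the delivered stopper then is, 20 mm above the table. The stopper hangs there by its head on the rails.
- stopper_1: Lowest of three T-stoppers, at first in the feeder under the tube: cork shank 18.4 mm thick, 22 long; on top a dark wooden head 32 mm across, 12 high; 16 g. Origin: centre of the shank's lower end; z points to the head. Hanging on the rails, its head is 42 to 54 mm above the table and overhangs the channel by 3 mm each side, so it can be gripped across the channel.
- open_bottle: The only bottle without a closure: green glass half bottle, 60 mm thick, 240 mm tall, body up to 148 mm, neck 28 mm thick, loose, 0.36 kg. Origin at the centre of its underside, z up.
- mouth (a point): Centre of the open bottle's mouth, at the top of its rim, 240 mm above its underside; z up along the neck.
- stoppered_green: Green half bottle like the open one, closed with a T-stopper: 252 mm tall with the stopper's head, loose. Origin at the centre of its underside. Leave it alone.
- stoppered_clear: Clear half bottle closed with a T-stopper: 252 mm tall with the stopper's head, loose. Origin at the centre of its underside. Leave it alone.
- stoppered_twin: A second green half bottle just the same, closed with a T-stopper: 252 mm tall with the stopper's head, loose; it stands beside the open one. Origin at the centre of its underside. Leave it alone.
- tray: Grey drip tray 200 x 200 mm, rim 18 mm high, floor 4 mm above the table, fixed; the four bottles stand in it in two rows of two, about 95 mm apart, the open one always in the pair farther from the feeder. Origin at the centre of its underside.
Things that resemble listed ones, but are neither listed nor needed, are in the scene too. Leave any orange look-alike of the open_bottle alone.

How it is judged:
By the outcome, as a careful person would: the job done as asked, in the order asked, and still so for the second after the job is handed in, while the arm keeps its last pose, push and grip.
It also fails if it takes over 56 s, if anything falls off the work surface, if the arm or the gripper's body presses on something with over 40 N, if the wrist force passes 120 N, or if a joint passes its speed limit or range.

## Working session

There is one attempt and no reset: what is moved stays moved. The work goes in short steps, each a Python script; the robot and the scene stay as the last script left them, time stands still between calls to the robot, and variables do not carry over. Pictures are saved under pics/ and viewed, at most 10 in all, crops included, and the job is handed in when it is done.

```bash
mkdir -p pics; ls
python3 - <<'E'
from station import env,viewer,search_frame,tip_of
import cv2,numpy as np
for c in ("scene","top"):
    p,d=viewer.read_camera(c); cv2.imwrite(f"pics/{c}0.png",cv2.cvtColor(p,cv2.COLOR_RGB2BGR)); np.save(f"pics/{c}0.npy",d)
    i=viewer.camera_info(c); print(c,i["eye"],np.round(i["rotation"],3).tolist(),i["intrinsics"],i["dist_coeffs"])
    for n in ("feeder","knob","nest","stopper_1","open_bottle","mouth","stoppered_green","stoppered_clear","tray"):
        for k,f in (("tip",tip_of),("srch",search_frame)):
            try: print(c,n,k,[(np.round(r["at"],3).tolist(),round(r["score"],2)) for r in f(c,n)[:5]])
            except Exception as e: print(c,n,k,e)
print(env.sense()["t"])
E
```

```text
pics
scene [ 0.01407767 -0.34872837  1.19722814] [[0.573, 0.683, -0.454], [-0.82, 0.48, -0.312], [0.005, 0.55, 0.835]] [[483.68643605   0.         263.39066506]
 [  0.         483.68643605 187.50321771]
 [  0.           0.           1.        ]] [-0.14351103  0.          0.          0.          0.        ]
scene feeder tip []
scene feeder srch [([0.551, -0.2, 0.16], 0.34)]
scene knob tip [([0.563, -0.194, 0.004], 0.73), ([0.555, 0.231, 0.048], 0.67)]
scene knob srch [([0.558, 0.236, 0.027], 0.58)]
scene nest tip [([0.593, 0.281, 0.021], 0.84)]
scene nest srch [([0.62, 0.329, 0.03], 0.59)]
scene stopper_1 tip [([0.633, 0.338, -0.001], 0.25)]
scene stopper_1 srch []
scene open_bottle tip [([0.461, -0.21, 0.009], 0.95), ([0.489, 0.043, 0.003], 0.83)]
scene open_bottle srch [([0.446, -0.218, 0.157], 0.8), ([0.474, 0.034, 0.145], 0.72)]
scene mouth tip [([0.485, 0.045, 0.242], 0.92), ([0.467, -0.211, 0.245], 0.81)]
scene mouth srch [([0.472, 0.033, 0.142], 0.6), ([0.454, -0.217, 0.149], 0.59)]
scene stoppered_green tip [([0.45, -0.127, 0.0], 0.68)]
scene stoppered_green srch [([0.438, -0.
[... 1204 characters left out ...]
 ([0.473, 0.035, 0.14], 0.93)]
top mouth tip [([0.492, 0.042, 0.243], 0.92), ([0.462, -0.211, 0.242], 0.55)]
top mouth srch [([0.446, -0.211, 0.153], 0.79), ([0.472, 0.032, 0.147], 0.55)]
top stoppered_green tip [([0.448, -0.126, 0.003], 0.56), ([0.462, -0.213, 0.245], 0.55)]
top stoppered_green srch [([0.431, -0.127, 0.153], 0.91), ([0.619, 0.328, 0.036], 0.16)]
top stoppered_clear tip [([0.534, -0.104, 0.005], 0.85)]
top stoppered_clear srch [([0.525, -0.104, 0.18], 0.97), ([0.558, 0.234, 0.042], 0.7), ([0.43, -0.13, 0.155], 0.37)]
top tray tip [([0.534, -0.105, 0.006], 0.73), ([0.499, -0.16, -0.003], 0.61), ([0.465, -0.212, 0.002], 0.27)]
top tray srch [([0.456, -0.158, 0.002], 0.67)]
1.9
```

View pictures.

View pics/scene0.png

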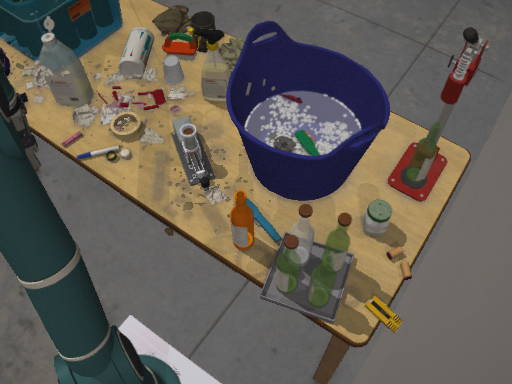

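View pics/top0.png

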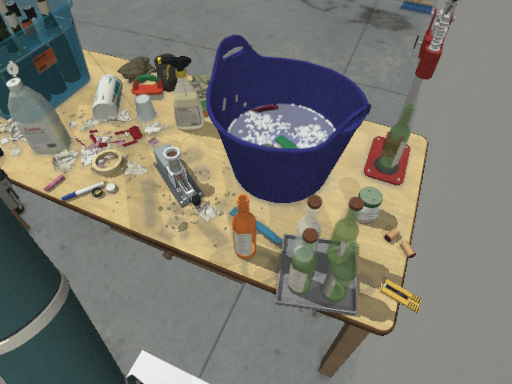

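```bash
cat > h.py <<'E'
import numpy as np,cv2
from station import viewer
def cloud(c,d):
    i=viewer.camera_info(c); v,u=np.nonzero(d>0); z=d[v,u]
    n=cv2.undistortPoints(np.c_[u,v].astype(np.float64)[:,None],np.array(i["intrinsics"]),np.array(i["dist_coeffs"]))[:,0]
    return np.c_[n[:,0]*z,-n[:,1]*z,-z]@np.array(i["rotation"]).T+np.array(i["eye"]),np.c_[u,v]
def near(P,xy,r,z0,z1): return (np.hypot(*(P[:,:2]-xy).T)<r)&(P[:,2]>z0)&(P[:,2]<z1)
E
python3 - <<'E'
from h import *
q=[]
for c,b1,b2 in (("scene",(160,110,100,105),(250,200,120,126)),("top",(140,130,100,105),(270,190,110,126))):
    d=np.load(f"pics/{c}0.npy"); P,uv=cloud(c,d)
    for n,xy,r,a,b in (("knobtop",(.557,.229),.02,.055,.07),("tubetop",(.635,.343),.035,.122,.14),("rails",(.593,.28),.03,.036,.06),("mouth",(.463,-.212),.022,.236,.256),("green",(.449,-.127),.03,.245,.265),("clear",(.535,-.106),.03,.245,.265),("twin",(.55,-.195),.03,.245,.265),("orange",(.487,.045),.03,.23,.26)):
        m=near(P,xy,r,a,b); X=P[m]
        print(c,n,m.sum(), np.round(np.r_[X.mean(0),X.min(0),X.max(0)],3) if m.any() else "")
    # obstacles around knob/path
    m=(P[:,2]>.06)&(P[:,0]>.3)&(P[:,0]<.8)&(P[:,1]>-.35)&(P[:,1]<.5)
    X=P[m];H=np.zeros((10,17))
    for x,y,z in X: H[int((x-.3)/.05),int((y+.35)/.05)]=max(H[int((x-.3)/.05),int((y+.35)/.05)],z)
    print((H*1000).astype(int))
    im=cv2.imread(f"pics/{c}0.png")
    for b in (b1,b2):
        x,y,w,h=b; q.append(cv2.resize(im[y:y+h,x:x+w],(400,300),interpolation=cv2.INTER_CUBIC))
cv2.imwrite("pics/crop0.png",np.vstack([np.hstack(q[:2]),np.hstack(q[2:])]))
E
```

```text
scene knobtop 49 [0.555 0.228 0.059 0.543 0.217 0.055 0.568 0.24  0.065]
scene tubetop 170 [0.63  0.342 0.129 0.606 0.317 0.122 0.655 0.369 0.138]
scene rails 57 [0.586 0.276 0.041 0.569 0.255 0.036 0.616 0.308 0.049]
scene mouth 75 [ 0.46  -0.214  0.242  0.447 -0.227  0.236  0.476 -0.203  0.247]
scene green 172 [ 0.445 -0.128  0.255  0.43  -0.143  0.245  0.463 -0.111  0.26 ]
scene clear 157 [ 0.53  -0.11   0.255  0.515 -0.125  0.246  0.547 -0.094  0.26 ]
scene twin 150 [ 0.56  -0.195  0.255  0.546 -0.209  0.247  0.577 -0.179  0.262]
scene orange 85 [0.486 0.041 0.237 0.472 0.028 0.23  0.501 0.056 0.243]
[[  0   0   0   0   0   0   0   0   0   0   0   0   0   0   0   0   0]
 [  0   0   0   0   0   0   0   0   0   0   0   0   0   0   0   0   0]
 [  0   0 244 166 259 157   0   0   0   0   0   0   0   0   0   0   0]
 [  0   0 246 172 258   0   0 243 242   0   0   0   0   0   0   0   0]
 [  0   0 256 258 259 259   0 237   0   0   0  60   0   0   0   0   0]
 [  0   0 259 261 162   0   0   0   0   0   0  65   0   0   0   0   0]
 [  0   0   0   0   0 292 291 284 278 275 279   0   0 137 137 
[... 830 characters left out ...]
  0   0   0   0   0   0   0   0   0   0   0   0   0   0   0]
 [  0   0   0   0   0   0   0   0   0   0   0   0   0   0   0   0   0]
 [  0   0 243 170 258 156   0   0   0   0   0   0   0   0   0   0   0]
 [  0   0 244 241 258 157   0 242 242   0   0   0   0   0   0   0   0]
 [  0   0 169 258 258 258   0 239   0   0   0  62   0   0   0   0   0]
 [  0   0 256 258 162 161   0   0   0   0   0  62   0   0   0   0   0]
 [  0   0   0   0   0 289 289 283 278 274 277   0   0 134 135  68   0]
 [  0   0   0   0 361 329 284 143  98 184 278 283   0 133 133  68  66]
 [  0  92  93 361 369 257   0   0   0   0  77 287 290   0   0  68   0]
 [  0  91  93 362 367 120   0 155 155 145 135 243 303   0   0   0   0]]
```

View pics/crop0.png

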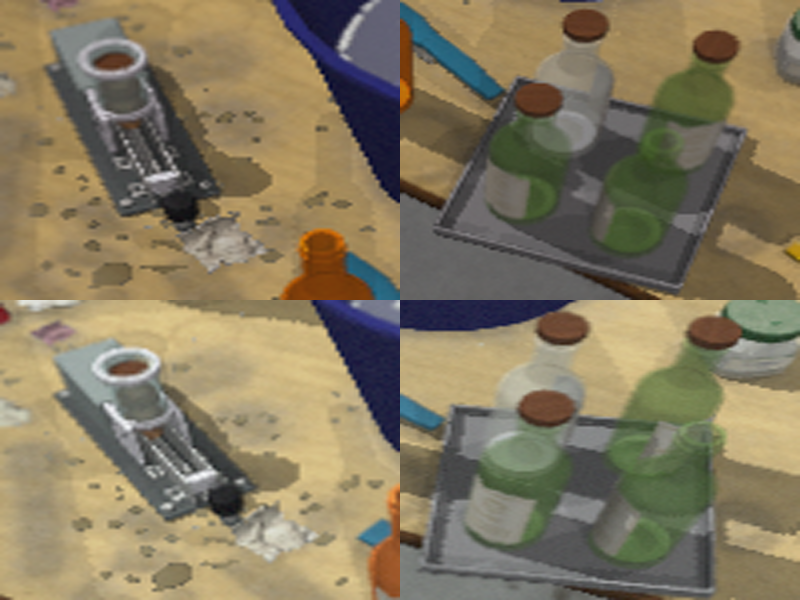

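Run:
```python
from h import *
from station import env,solver
P=np.vstack([cloud(c,np.load(f"pics/{c}0.npy"))[0] for c in ("scene","top")])
P=P[(P[:,2]>.10)&(P[:,2]<.40)&(P[:,0]>.35)&(P[:,0]<.9)&(P[:,1]>-.3)&(P[:,1]<.5)]
a=np.radians(56.1);u=-np.array([np.cos(a),np.sin(a)])
T=np.array([.6325,.342]);K=T+.135*u;S=T+.211*u;N=T+.075*u;M=np.array([.4615,-.2125])
print(u,K,S,N)
def Rz(y): # tool y axis heading y, z down
    yy=np.array([np.cos(y),np.sin(y),0]);z=np.array([0,0,-1.]);return np.c_[np.cross(yy,z),yy,z]
for n,c,z0 in (("knob",K,.115),("stop",S,.115),("nest",N,.115),("mouth",M,.34)):
  for deg in range(-180,180,15):
    d=deg-33.9; y=np.radians(d);e=np.array([np.cos(y),np.sin(y)]);f=np.array([-e[1],e[0]])
    Q=P[P[:,2]>z0][:,:2]-c; g=np.hypot(np.maximum(abs(Q@e)-.0945,0),np.maximum(abs(Q@f)-.0375,0))
    q=solver.inverse_kinematics(np.r_[c,.03 if n!="mouth" else .26],Rz(y))
    if abs(deg)<=75 or abs(deg)>105: print(n,deg,round(g.min(),3),P[P[:,2]>z0][g.argmin()].round(2),None if q is None else np.round(q,2).tolist())
```

```text
[-0.55774511 -0.83001229] [0.55720441 0.22994834] [0.51481578 0.16686741] [0.59066912 0.27974908]
knob -180 0.001 [0.64 0.18 0.27] [-0.3, 0.64, -0.2, 1.83, 0.18, 0.69, 1.95]
knob -165 0.0 [0.64 0.18 0.27] [-0.26, 0.65, -0.25, 1.82, 0.23, 0.7, 2.17]
knob -150 0.0 [0.65 0.19 0.27] [-0.22, 0.65, -0.3, 1.82, 0.28, 0.71, 2.4]
knob -135 0.005 [0.66 0.21 0.27] [-0.18, 0.66, -0.36, 1.82, 0.33, 0.72, 2.62]
knob -120 0.012 [0.63 0.32 0.13] [-0.14, 0.68, -0.41, 1.81, 0.38, 0.73, 2.84]
knob -75 0.012 [0.63 0.32 0.13] [-0.89, 0.7, 0.6, 1.87, -0.57, 0.75, -1.87]
knob -60 0.011 [0.61 0.33 0.13] [-0.84, 0.68, 0.54, 1.86, -0.5, 0.73, -1.66]
knob -45 0.011 [0.62 0.14 0.27] [-0.81, 0.67, 0.49, 1.86, -0.46, 0.72, -1.43]
knob -30 0.0 [0.63 0.16 0.27] [-0.79, 0.67, 0.46, 1.86, -0.43, 0.71, -1.2]
knob -15 0.0 [0.64 0.18 0.28] [-0.76, 0.66, 0.42, 1.86, -0.4, 0.71, -0.97]
knob 0 0.001 [0.64 0.18 0.27] [-0.73, 0.65, 0.38, 1.86, -0.36, 0.7, -0.74]
knob 15 0.0 [0.64 0.18 0.27] [-0.69, 0.64, 0.33, 1.85, -0.31, 0.69, -0.52]
knob 30 0.0 [0.65 0.19 0.27] [-0.66, 0.64, 0.28, 1.85, -0.27, 0.69, -0.29]
knob 45 0.005 [
[... 4453 characters left out ...]
8 -0.11  0.35] [-0.44, 0.23, 0.95, 1.94, -0.21, 1.08, 0.26]
mouth 30 0.141 [ 0.68 -0.11  0.35] [-0.43, 0.22, 0.93, 1.94, -0.2, 1.08, 0.52]
mouth 45 0.142 [ 0.68 -0.11  0.35] [-0.41, 0.22, 0.91, 1.94, -0.2, 1.08, 0.77]
mouth 60 0.147 [ 0.68 -0.11  0.35] [-0.41, 0.22, 0.9, 1.94, -0.19, 1.07, 1.03]
mouth 75 0.141 [ 0.68 -0.11  0.35] [-0.39, 0.22, 0.88, 1.94, -0.19, 1.07, 1.29]
mouth 120 0.177 [ 0.68 -0.11  0.35] [-0.36, 0.21, 0.84, 1.94, -0.18, 1.07, 2.06]
mouth 135 0.198 [ 0.68 -0.11  0.35] [-0.35, 0.21, 0.83, 1.94, -0.18, 1.07, 2.32]
mouth 150 0.204 [ 0.68 -0.11  0.35] [-0.35, 0.21, 0.83, 1.94, -0.17, 1.07, 2.58]
mouth 165 0.194 [ 0.68 -0.12  0.34] [-0.34, 0.21, 0.81, 1.93, -0.17, 1.07, 2.84]
```

```bash
cat >> h.py <<'E'
a=np.radians(56.1);u=-np.array([np.cos(a),np.sin(a)])
T=np.array([.6325,.342]);K=T+.135*u;S=T+.211*u;N=T+.075*u;M=np.array([.4615,-.2125])
Y0=np.radians(-33.9)
def Rz(y,tilt=0):
    yy=np.array([np.cos(y),np.sin(y),0]);z=np.array([0,0,-1.]);return np.c_[np.cross(yy,z),yy,z]
E
python3 - <<'E'
from h import *
from station import env
p=env.sense()["ee_pos"]
env.movel([p[0],p[1],.36],rate=.3)
env.reach(np.r_[K-.03*np.array([1,0]),.33],Rz(Y0))
s=env.sense();print(s["t"],s["ee_pos"],s["gripper_width"])
R=np.array(s["tcp_rot"]);A=[]
for c in ("scene","top"):
    p,d=viewer.read_camera(c); cv2.imwrite(f"pics/{c}1.png",cv2.cvtColor(p,cv2.COLOR_RGB2BGR)); np.save(f"pics/{c}1.npy",d)
    P,uv=cloud(c,d); Q=(P-s["ee_pos"])@R; A.append(Q)
A=np.vstack(A); A=A[(abs(A[:,0])<.15)&(abs(A[:,1])<.15)]
for z in np.arange(-.3,.02,.02):
    m=(A[:,2]>=z)&(A[:,2]<z+.02)
    if m.sum()>3: print(round(z,2),m.sum(),A[m].min(0).round(3),A[m].max(0).round(3))
E
```

```text
4.1083 [0.52666129 0.23146994 0.32969194] 0.09171781571736792
-0.3 474 [-0.054 -0.039 -0.3  ] [-0.005  0.04  -0.28 ]
-0.28 749 [-0.041 -0.037 -0.28 ] [ 0.006  0.034 -0.26 ]
-0.26 752 [-0.039 -0.037 -0.26 ] [ 0.009  0.034 -0.24 ]
-0.24 837 [-0.041 -0.038 -0.24 ] [ 0.013  0.037 -0.22 ]
-0.22 577 [-0.042 -0.038 -0.22 ] [ 0.009  0.036 -0.2  ]
-0.2 801 [-0.041 -0.039 -0.2  ] [ 0.021  0.037 -0.18 ]
-0.18 425 [-0.038 -0.042 -0.18 ] [ 0.033  0.035 -0.16 ]
-0.16 545 [-0.026 -0.042 -0.16 ] [ 0.02   0.018 -0.14 ]
-0.14 2664 [-0.036 -0.095 -0.14 ] [ 0.031  0.094 -0.12 ]
-0.12 1384 [-0.036 -0.093 -0.12 ] [ 0.03   0.093 -0.1  ]
-0.1 262 [-0.036 -0.087 -0.1  ] [ 0.017  0.085 -0.08 ]
-0.08 220 [-0.016 -0.064 -0.08 ] [ 0.013  0.064 -0.06 ]
-0.06 247 [-0.015 -0.063 -0.06 ] [ 0.011  0.062 -0.04 ]
-0.04 189 [-0.014 -0.062 -0.04 ] [ 0.011  0.061 -0.02 ]
-0.02 168 [-0.014 -0.06  -0.02 ] [ 0.011  0.06  -0.001]
```

View pics/scene1.png

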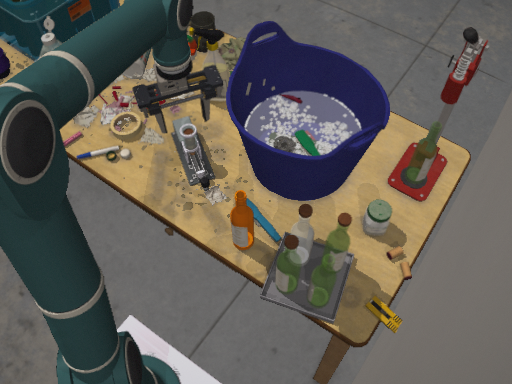

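Run:
```python
from h import *
P=np.vstack([cloud(c,np.load(f"pics/{c}0.npy"))[0] for c in ("scene","top")])
P=P[(P[:,0]>.35)&(P[:,0]<.9)&(P[:,1]>-.3)&(P[:,1]<.5)]
e=np.array([np.cos(Y0),np.sin(Y0)]);f=-u
for n,c,zt in (("K",K,.03),("S",S,.03),("S",S,.08),("N",N,.03),("N",N,.06),("N",N,.1),("N",N,.14),("N",N,.18),("K",K,.07),("K",K,.1),("K",K,.14),("K",K,.18)):
  for o in (0,.015,.03):
    Q=P[(P[:,2]>zt+.085)&(P[:,2]<zt+.145)][:,:2]-c+o*e
    g=np.hypot(np.maximum(abs(Q@e)-.0945,0),np.maximum(abs(Q@f)-.0375,0)); 
    Q=P[(P[:,2]>zt+.14)&(P[:,2]<zt+.3)][:,:2]-c+o*e
    w=np.hypot(*Q.T).min()-.05
    print(n,zt,o,"body",g.min().round(3),"wrist",w.round(3))
```

```text
K 0.03 0 body 0.027 wrist 0.046
K 0.03 0.015 body 0.042 wrist 0.061
K 0.03 0.03 body 0.057 wrist 0.076
S 0.03 0 body 0.033 wrist 0.061
S 0.03 0.015 body 0.048 wrist 0.068
S 0.03 0.03 body 0.053 wrist 0.076
S 0.08 0 body 0.025 wrist 0.061
S 0.08 0.015 body 0.039 wrist 0.068
S 0.08 0.03 body 0.053 wrist 0.076
N 0.03 0 body 0.011 wrist 0.048
N 0.03 0.015 body 0.011 wrist 0.063
N 0.03 0.03 body 0.011 wrist 0.078
N 0.06 0 body 0.023 wrist 0.048
N 0.06 0.015 body 0.038 wrist 0.063
N 0.06 0.03 body 0.052 wrist 0.078
N 0.1 0 body 0.014 wrist 0.048
N 0.1 0.015 body 0.029 wrist 0.063
N 0.1 0.03 body 0.044 wrist 0.078
N 0.14 0 body 0.001 wrist 0.051
N 0.14 0.015 body 0.016 wrist 0.066
N 0.14 0.03 body 0.031 wrist 0.081
N 0.18 0 body 0.001 wrist 0.172
N 0.18 0.015 body 0.016 wrist 0.185
N 0.18 0.03 body 0.031 wrist 0.198
K 0.07 0 body 0.019 wrist 0.046
K 0.07 0.015 body 0.034 wrist 0.061
K 0.07 0.03 body 0.049 wrist 0.076
K 0.1 0 body 0.014 wrist 0.046
K 0.1 0.015 body 0.029 wrist 0.061
K 0.1 0.03 body 0.044 wrist 0.076
K 0.14 0 body 0.001 wrist 0.057
K 0.14 0.015 body 0.016 wrist 0.071
K 0.14 0.03 body 0.031 wrist 0.086
K 0.18 0 body 0.001 wrist 0.209
K 0.18 0.015 body 0.016 wrist 0.22
K 0.18 0.03 body 0.031 wrist 0.232
```

Run:
```python
from h import *
from station import env,effector
e=np.array([np.cos(Y0),np.sin(Y0)])
env.reach(np.r_[K-.03*e,.2],Rz(Y0))
env.movel(np.r_[K-.03*e,.08],rate=.2)
env.movel(np.r_[K,.08],rate=.2)
env.movel(np.r_[K,.03],rate=.1)
effector.grasp(40)
def st():
    s=env.sense();F=np.array(s["wrist_force"]);print(round(s["t"],2),np.round(s["ee_pos"],4),round(s["gripper_width"],4),round(s["grasp_force"],1),F.round(1),"pull",round(float(-F[:2]@u),1));return -F[:2]@u,s
st()
p=np.array(env.sense()["ee_pos"])
if abs(env.sense()["gripper_width"]-.026)<.004:
    for d in (.02,.05,.07):
        env.movel(np.r_[p[:2]+d*u,p[2]],rate=.1);f,_=st()
    while f<14 and d<.084:
        d+=.002; env.movel(np.r_[p[:2]+d*u,p[2]],rate=.05);print(d,end=" ");f,_=st()
for c in ("scene",):
    q,dd=viewer.read_camera(c); cv2.imwrite(f"pics/{c}2.png",cv2.cvtColor(q,cv2.COLOR_RGB2BGR)); np.save(f"pics/{c}2.npy",dd)
```

```text
7.53 [0.5571 0.23   0.03  ] 0.0244 40.0 [-1.1  0.3 -0.7] pull -0.4
7.88 [0.5464 0.2137 0.03  ] 0.0238 40.0 [ 2.9  1.9 -4.4] pull 3.2
8.32 [0.5301 0.1892 0.0301] 0.0242 40.0 [ 3.3  2.7 -6. ] pull 4.1
8.68 [0.5193 0.1729 0.0301] 0.024 40.0 [ 5.2  3.3 -6.8] pull 5.6
0.07200000000000001 8.93 [0.5185 0.1717 0.03  ] 0.0242 40.0 [ 4.9  4.8 -6.7] pull 6.7
0.07400000000000001 9.18 [0.5175 0.1701 0.03  ] 0.0241 40.0 [ 6.   3.8 -7.3] pull 6.5
0.07600000000000001 9.43 [0.5164 0.1685 0.03  ] 0.024 40.0 [ 4.7  4.  -8.1] pull 6.0
0.07800000000000001 9.68 [0.5153 0.1669 0.03  ] 0.0243 40.0 [ 6.   5.2 -8.2] pull 7.7
0.08000000000000002 9.93 [0.5151 0.1665 0.0301] 0.0244 40.0 [  8.4   6.4 -11. ] pull 10.0
0.08200000000000002 10.18 [0.5151 0.1665 0.0302] 0.0237 40.0 [ 10.8  10.5 -15.3] pull 14.7
```

Run:
```python
from h import *
from station import env,effector,tip_of
effector.release(); env.pause(.5)
p=np.array(env.sense()["ee_pos"])
env.movel(np.r_[p[:2],.11],rate=.25)
e=np.array([np.cos(Y0),np.sin(Y0)])
env.movel(np.r_[S+.03*u-.06*e,.2],rate=.3)
q=[]
for c,b in (("scene",(160,110,80,105)),("top",(145,130,80,105))):
    im,d=viewer.read_camera(c); np.save(f"pics/{c}3.npy",d); im=cv2.cvtColor(im,cv2.COLOR_RGB2BGR)
    x,y,w,h=b;q.append(cv2.resize(im[y:y+h,x:x+w],(400,525),interpolation=cv2.INTER_CUBIC))
    for n in ("knob","stopper_1"): print(c,n,[(np.round(r["at"],3).tolist(),round(r["score"],2)) for r in tip_of(c,n)[:3]])
    P,uv=cloud(c,d)
    for n,xy,r,a,b in (("knobtop",K,.02,.055,.067),("head",N,.025,.048,.06)):
        m=near(P,xy,r,a,b);X=P[m]
        print(c,n,m.sum(),np.round(np.r_[X.mean(0),X.min(0),X.max(0)],4) if m.any() else "")
print(env.sense()["t"])
cv2.imwrite("pics/crop3.png",np.hstack(q))
```

```text
scene knob [([0.636, 0.34, 0.001], 0.73), ([0.557, 0.232, 0.045], 0.41)]
scene stopper_1 [([0.589, 0.279, 0.02], 0.51)]
scene knobtop 29 [0.5526 0.2302 0.0586 0.5435 0.2178 0.055  0.5636 0.24   0.0647]
scene head 35 [0.5908 0.281  0.0548 0.5759 0.2674 0.0498 0.6051 0.2918 0.0586]
top knob [([0.557, 0.227, 0.048], 0.68)]
top stopper_1 [([0.589, 0.284, 0.02], 0.62)]
top knobtop 48 [0.557  0.2304 0.0592 0.5466 0.2194 0.0551 0.5696 0.2408 0.0625]
top head 71 [0.5895 0.2796 0.0541 0.5757 0.2659 0.0481 0.6071 0.2958 0.0576]
13.0833
```

View pics/crop3.png

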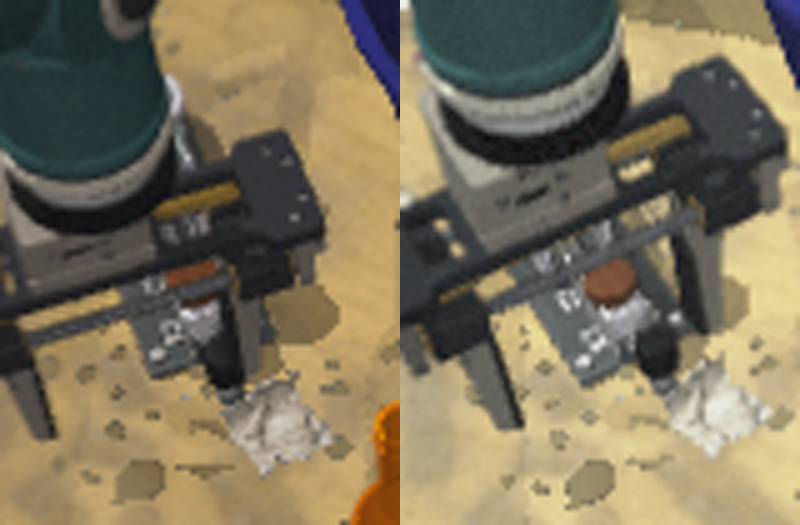

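```bash
python3 - <<'E'
from h import *
from station import env,effector,tip_of
e=np.array([np.cos(Y0),np.sin(Y0)]); R=Rz(Y0); N=np.array([.5905,.2799])
def st(): s=env.sense();print(round(s["t"],2),np.round(s["ee_pos"],4),round(s["gripper_width"],4),round(s["grasp_force"],1),np.round(s["wrist_force"],1))
env.movel(np.r_[N-.03*e,.2],R,rate=.3)
env.movel(np.r_[N-.03*e,.11],rate=.2)
env.movel(np.r_[N,.08],rate=.2)
env.movel(np.r_[N,.034],rate=.1);st()
effector.grasp(20);st()
if env.sense()["gripper_width"]>.025:
    env.movel(np.r_[N,.10],rate=.1);st()
    env.movel(np.r_[N-.03*e,.15],rate=.2)
    env.movel(np.r_[N-.03*e,.36],rate=.25);st()
    try: env.movel(np.r_[M,.36],rate=.2)
    except env.PlanningError as x: print(x)
    st()
s=env.sense()
for c in ("scene","top"):
    im,d=viewer.read_camera(c); np.save(f"pics/{c}4.npy",d); cv2.imwrite(f"pics/{c}4.png",cv2.cvtColor(im,cv2.COLOR_RGB2BGR))
    for n in ("stopper_1","mouth"): print(c,n,[(np.round(r["at"],3).tolist(),round(r["score"],2)) for r in tip_of(c,n)[:3]])
    P,uv=cloud(c,d); m=near(P,M,.025,.235,.255);X=P[m]
    print(c,m.sum(),np.round(np.r_[X.mean(0),X.min(0),X.max(0)],4) if m.any() else "")
E
python3 -c "
import cv2,numpy as np
a=cv2.imread('pics/scene4.png')[140:330,230:380];b=cv2.imread('pics/top4.png')[120:310,250:400]
cv2.imwrite('pics/crop4.png',cv2.resize(np.hstack([a,b]),(800,507),interpolation=cv2.INTER_CUBIC))"
```

```text
15.36 [0.5905 0.28   0.0339] 0.0922 0.0 [-0.4  0.1  0.5]
16.31 [0.5905 0.2799 0.034 ] 0.0307 20.0 [ 0.1 -0.  -0. ]
17.12 [0.59   0.2798 0.0996] 0.0312 20.0 [ 0.5  0.1 -0.3]
18.55 [0.565  0.2961 0.3579] 0.0311 20.0 [0.5 0.  0.7]
21.3 [ 0.4617 -0.2119  0.3599] 0.0308 20.0 [-0.4 -0.8 -0.5]
scene stopper_1 [([0.467, -0.209, 0.344], 0.67)]
scene mouth [([0.486, 0.048, 0.241], 0.94), ([0.469, -0.21, 0.241], 0.67), ([0.498, -0.162, 0.002], 0.56)]
scene 79 [ 0.4607 -0.2146  0.2415  0.4472 -0.2269  0.2356  0.4762 -0.2023  0.247 ]
top stopper_1 [([0.464, -0.212, 0.345], 0.47)]
top mouth [([0.464, -0.208, 0.243], 0.71), ([0.488, 0.04, 0.242], 0.6)]
top 109 [ 0.4616 -0.2126  0.241   0.4492 -0.2254  0.2351  0.476  -0.1989  0.2466]
```

View pics/crop4.png

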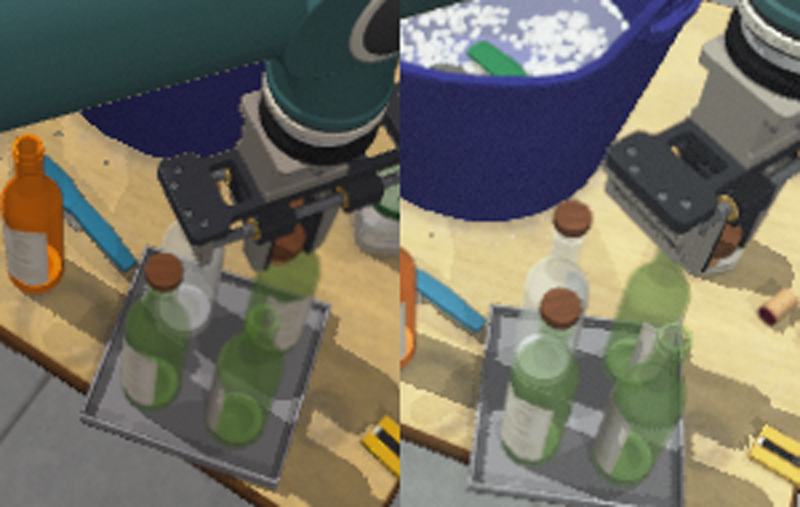

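Run:
```python
from h import *
from station import env
C=np.array([.4628,-.2118])
env.movel(np.r_[C,.30],rate=.15); env.movel(np.r_[C,.270],rate=.05); env.pause(.3)
s=env.sense(); p=np.array(s["ee_pos"]); print(s["t"],p.round(4),s["gripper_width"],np.round(s["tcp_rot"],3).tolist())
def proj(c,X):
    i=viewer.camera_info(c);Q=(X-np.array(i["eye"]))@np.array(i["rotation"])
    return cv2.projectPoints((Q*[1,-1,-1])[:,None],np.zeros(3),np.zeros(3),np.array(i["intrinsics"]),np.array(i["dist_coeffs"]))[0][:,0]
t=np.linspace(0,2*np.pi,60);circ=lambda c,r,z:np.c_[c[0]+r*np.cos(t),c[1]+r*np.sin(t),0*t+z]
q=[]
for c in ("scene","top"):
    im,d=viewer.read_camera(c); np.save(f"pics/{c}5.npy",d); im=cv2.cvtColor(im,cv2.COLOR_RGB2BGR)
    x0,y0=(proj(c,np.array([[*C,.25]]))[0]-[25,37]).astype(int)
    for ov in (0,1):
        z=cv2.resize(im[y0:y0+75,x0:x0+50],None,fx=4,fy=4,interpolation=cv2.INTER_CUBIC)
        if ov:
            for X,col in ((circ(C,.014,.244),(0,0,255)),(circ(p,.0092,p[2]-.014),(255,0,0)),(circ(p,.016,p[2]+.008),(0,255,255)),(circ(C,.03,.004),(255,0,255))):
                cv2.polylines(z,[((proj(c,X)-[x0,y0]+.5)*4).astype(int)],True,col,1)
        q.append(cv2.resize(z,(200,300)))
    P,_=cloud(c,d)
    for n,xy,a,b in (("green",(.449,-.127),.245,.265),("clear",(.535,-.106),.245,.265),("twin",(.56,-.194),.245,.265)):
        m=near(P,xy,.03,a,b);print(c,n,m.sum(),P[m].mean(0).round(3) if m.any() else "")
cv2.imwrite("pics/crop5.png",cv2.resize(np.hstack(q),(800,300)))
```

```text
23.2 [ 0.4629 -0.2118  0.2702] 0.03086006108793244 [[0.558, 0.83, 0.0], [0.83, -0.558, -0.0], [0.0, 0.0, -1.0]]
scene green 99 [ 0.439 -0.125  0.254]
scene clear 157 [ 0.53  -0.111  0.255]
scene twin 0 
top green 200 [ 0.446 -0.126  0.255]
top clear 168 [ 0.531 -0.108  0.255]
top twin 0
```

View pics/crop5.png

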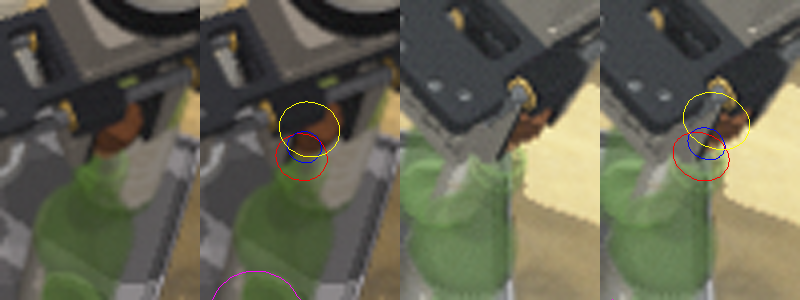

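Run:
```python
from h import *
C=np.array([.4628,-.2118])
def proj(c,X):
    i=viewer.camera_info(c);Q=(X-np.array(i["eye"]))@np.array(i["rotation"])
    return cv2.projectPoints((Q*[1,-1,-1])[:,None],np.zeros(3),np.zeros(3),np.array(i["intrinsics"]),np.array(i["dist_coeffs"]))[0][:,0]
t=np.linspace(0,2*np.pi,60);circ=lambda c,r,z:np.c_[c[0]+r*np.cos(t),c[1]+r*np.sin(t),0*t+z]
rows=[]
# open rim and a stoppered head (green) for reference, plus carried stopper at height in pic 4
for c in ("scene","top"):
    ims=[(cv2.imread(f"pics/{c}0.png"),circ(C,.014,.244),None),(cv2.imread(f"pics/{c}4.png"),circ((.4617,-.2119),.016,.368),circ((.4617,-.2119),.0092,.346))]
    r=[]
    for im,X,X2 in ims:
        x0,y0=(proj(c,X).mean(0)-[12,18]).astype(int)
        for ov in (0,1):
            z=cv2.resize(im[y0:y0+36,x0:x0+24],(200,300),interpolation=cv2.INTER_CUBIC)
            if ov:
                for Y in (X,X2):
                    if Y is not None: cv2.polylines(z,[((proj(c,Y)-[x0,y0]+.5)*200/24).astype(int)],True,(0,0,255),1)
            r.append(z)
    rows.append(np.hstack(r))
cv2.imwrite("pics/crop6.png",np.vstack(rows))
```

```text
(no output)
```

View pics/crop6.png

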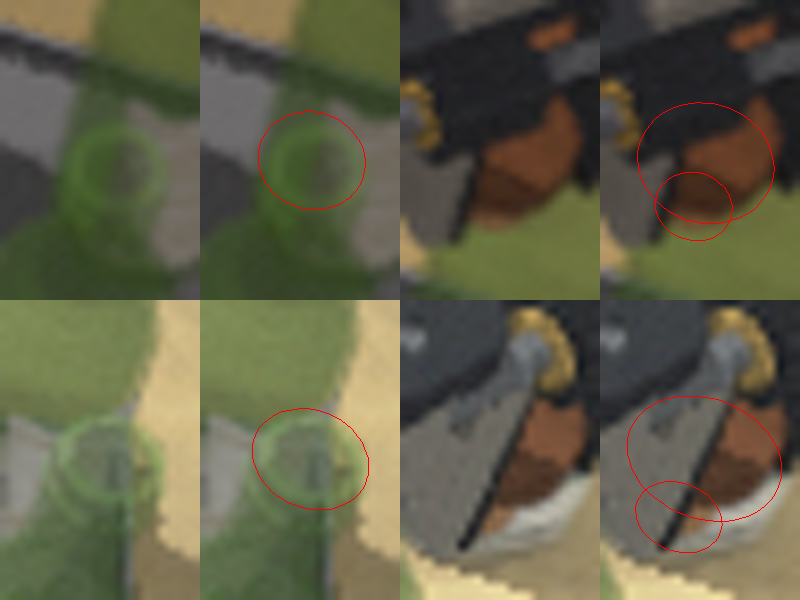

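Run:
```python
from station import env,workorder
env.movel([.4625,-.2116,.269],rate=.03); env.pause(.5)
s=env.sense();print(s["t"],s["ee_pos"],s["gripper_width"],s["grasp_force"],s["wrist_force"])
print(workorder.finish_job())
```

```text
24.05 [ 0.4624795  -0.21161633  0.26899494] 0.031066006433052424 19.999979119643285 [ 0.20472271  1.07810217 -0.48546286]
the job is handed in; nothing more can be done
None
```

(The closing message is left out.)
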